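# Clamp a gear on the inspection arbor: thick collar, then cap

### The arm

A 6-joint arm with a two-finger parallel gripper is mounted at the origin on a cart in front of the work surface, level with it; the furniture and walls round the work are solid. World frame = base frame: x ahead of the robot, y to its left, z up, the work surface at z = 0. Lengths are in m, angles in rad, forces in N, time in s.
With the tool pointing down it reaches from about 0.375 to 0.975 m from the base axis. Payload 3.8 kg.
Tool frame: the origin (TCP) lies midway between the tips of the shut fingers; the grasp point (between the pads) lies 19 mm behind it; x points along the fingers, y is the direction in which the jaws open and shut, and the axes are right-handed (so a half turn about x gives the same grasp; the last joint's range is limited). The gripper opens to 85 mm and grips with 20 to 120 N. Pads are 22 mm wide; open, the fingers measure 114 mm over their backs; the gripper's body (76 mm by 85 mm) begins 54 mm behind the grasp point. The pads swing forward as they close: fully open they stand 13 mm farther back than shut.
Start: joints at [1.173, 0.264, 1.604, -0, 1.274, -0.037], TCP at [0.238, 0.632, 0.231] pointing down, gripper open.
Joint ranges: [-2.63, 2.63], [-0.94, 2.18], [0.31, 2.57], [-1.31, 4.45], [0, 2.66], [-2.55, 2.55]. Speed limits (rad/s): [2.57, 2.57, 3.14, 3.14, 3.14, 3.14].

### API

Orientations are given as a rotation vector (axis times angle).
In Python, from workcell import read_state, read_camera, get_calibration, finish_job gives the robot as it stands. The module is installed in compiled form; this text tells all that it offers.
- The arm moves only by the shell command python3 -m creep 'ROWS' [FORCE]. ROWS is JSON, a list of rows, each a list of 3 entries, a list of its own where there are three numbers: the closure in counts, from 0 (fully open) to 255 (shut), then the shift along the world's x, y, z in mm, then the turn about the world's z in rad. In form: [[hand, [tx, ty, tz], spin], ...]. A call has exactly 8 rows; each row shifts and turns the commanded pose from where the row before left it; what a row does not reach is not made up. A row lasts 1/12 s, in which the tool goes at most 41.7 mm and 7.16 degrees, less where a joint would pass 70% of its speed; a pose out of reach is approached as far as the arm can. A call is refused whole if a number of a shift passes 41.7 or a number of a turn 0.125, either way. A call with a gripper value outside its range is refused whole. The fingers move at their own pace and stop on an object; FORCE is the grip in N (left out, the last holds). Time passes only in rows, so rows that do not move let the fingers close, or fill a call up. It gives the time, the measured TCP pose, the force and the opening at its end, in the units of the state.
- read_state(): the state, without advancing time (a new reading comes with each control period).
- read_camera(name): name is "scene" or "top" or "wrist"; returns (picture, depth): 400x640x3 uint8, blue, green, red; 400x640 float32, m along the optical axis (not along the pixel's ray), 0 where there is no reading.
- get_calibration(name): a dict with "K" (3x3 intrinsics, pixels), "eye" and "orientation" of the camera in the world. Camera axes: x right, y down, z forward; pixel columns grow to the right and rows downward; lengths in m; the calibration is good to about 2 mm. A picture is of the moment at which its call begins: read the wrist's pose just before it. get_calibration takes no time and is no camera call; for the wrist camera it gives the pose at the moment of the call.
- finish_job(): hands the job in, once; it reports no verdict.
The state is a dict: "time": time; "q": joint angles; "joint_vel": joint speeds; "joint_torque": joint torques, N m; "tool_pos": TCP position; "tcp_rot": TCP orientation; "wrist_force": force on the tool from outside, world axes, zero at the start; "torque": the same for the moment, N m; "width": opening from 0.0 (shut) to 1.0 (fully open).
Only numpy, scipy, OpenCV 4.12 (cv2) and the standard library are available. Lean on these libraries where they do the work, as an engineer would, in place of code of your own. Each camera call takes 0.05 s, during which the arm holds its last target.

### The job

The gear to be inspected already sits on the upright arbor. Slip the thick spacing collar over the post so that it lies flat on the gear, then put the knobbed clamp cap over the post so that its skirt stands flat on the collar. Leave the thin collar where it lies.

Things in the scene. Friction and masses are not known exactly. Their poses are not given: they have to be found in the camera images.
- arbor_gear_top (a point): Fixed inspection arbor: dark round foot (80 mm across, 12 mm high), gear (52 mm across, 16 mm high) on it, plain upright steel post 18 mm thick. The point: on the post's axis at the gear's top face, 28 mm above the bench; z up. The post rises 50 mm above it, the last 12 mm tapering to 9 mm. Beyond it to the left a tall testing machine's head overhangs at 0.5 m height: keep the arm clear.
- collar_mid (a point): Thick spacing collar: plain steel ring, 52 mm outside, 32 mm bore, 26 mm high, lying flat on the bench (bore upright), 0.08 to 0.17 kg. The point is its centre, half-way up (13 mm above its underside); z is the bore's axis, up.
- cap_mid (a point): Clamp cap, 52 mm high in all, standing upright on the bench: an aluminium skirt (46 mm outside, 34 mm high, open underneath with a 32 mm bore 28 mm deep) with a dark fluted knob on top (28 mm in diameter, the uppermost 18 mm). 0.08 to 0.17 kg. The point is on its axis half-way up, 26 mm above its lower rim; the knob's middle is 17 mm above the point. z up.
- thin_collar_mid (a point): Thin spacing collar, not wanted: a plain steel ring like the thick one (52 mm outside, 32 mm bore) but only 12 mm high, lying on the bench. The point is its centre, 6 mm above its underside. It must stay where it is.
Not all that is in view belongs to the job. What is shaped like the part that bears cap_mid but red is not meant.

How it is judged:
By the outcome, as a careful person would: the job done as asked, in the order asked, and still so for the second after the job is handed in, with the robot touching nothing.
It also fails if it takes over 42 s, if anything falls off the work surface, if the arm or the gripper's body presses on something with over 40 N, if the wrist force passes 120 N, or if a joint passes its speed limit or range.

## Working session

There is one attempt and no reset: what is moved stays moved. The work goes in short steps, Python scripts to look and compute and a shell command to move; the robot and the scene stay as the last step left them, time stands still between calls to the robot, and variables do not carry over. Pictures are saved under pics/ and viewed, and the job is handed in when it is done.

```bash
mkdir -p pics
cat > h.py <<'E'
import numpy as np, cv2
from scipy.spatial.transform import Rotation as R
from workcell import *
def cal(n):
    c=get_calibration(n);o=np.array(c['orientation'],float)
    M=o if o.shape==(3,3) else (R.from_rotvec(o).as_matrix() if o.size==3 else None)
    return np.array(c['K']),np.array(c['eye']),M
def grab(n,tag):
    c=cal(n);p,d=read_camera(n)
    cv2.imwrite(f'pics/{tag}.png',p);np.savez(f'{tag}.npz',p=p,d=d,K=c[0],e=c[1],M=c[2])
    return p,d,c
def pts(d,c):
    K,e,M=c;v,u=np.mgrid[:d.shape[0],:d.shape[1]]
    P=np.stack([(u-K[0,2])/K[0,0]*d,(v-K[1,2])/K[1,1]*d,d],-1)
    return P@M.T+e
def load(tag):
    z=np.load(f'{tag}.npz');return z['p'],z['d'],(z['K'],z['e'],z['M'])
E
python3 - <<'E'
from h import *
print(get_calibration('scene'));print(get_calibration('top'));print(read_state())
grab('scene','s0');grab('top','t0')
E
```

```text
{'K': array([[361.32479959,   0.        , 321.65992927],
       [  0.        , 361.32479959, 196.17549718],
       [  0.        ,   0.        ,   1.        ]]), 'eye': array([-0.03371679,  0.10021798,  0.69499311]), 'orientation': array([-1.1517398 ,  2.37975782, -0.96989334])}
{'K': array([[475.22483801,   0.        , 321.21626683],
       [  0.        , 475.22483801, 194.67102683],
       [  0.        ,   0.        ,   1.        ]]), 'eye': array([ 0.24508678, -0.26427281,  0.92675968]), 'orientation': array([-1.96583456,  2.23616612, -0.25641938])}
{'time': 0.0, 'q': array([ 1.17310655e+00,  2.64777081e-01,  1.60537216e+00,  4.93665739e-06,
        1.27371482e+00, -3.68909208e-02]), 'joint_vel': array([ 0.00013016, -0.00152496,  0.00012059,  0.00109725,  0.00078537,
       -0.00018053]), 'joint_torque': array([-1.13980459e-04, -5.15098858e+01, -3.67316973e+01, -5.00377409e-04,
        1.28679292e-02, -4.12652764e-05]), 'tool_pos': array([0.23799908, 0.63086366, 0.22994691]), 'tcp_rot': array([ 0.28136383,  1.55268913, -0.28486201]), 'wrist_force': array([ 0.02585862,  0.71345613, -0.33485573]), 'torque': array([ 0.0058816 ,  0.01146522, -0.00817631]), 'width': 1.001039663763083}
```

View pics/s0.png

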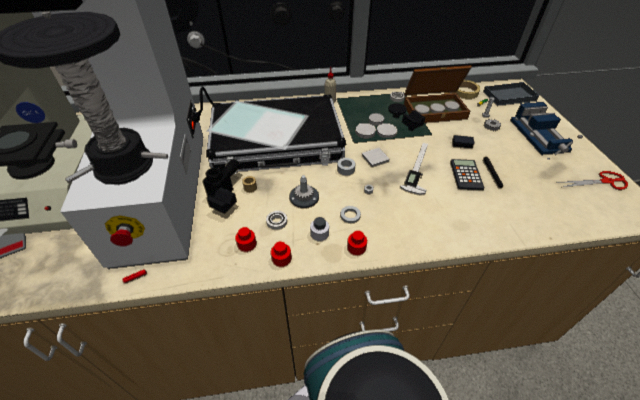

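View pics/t0.png

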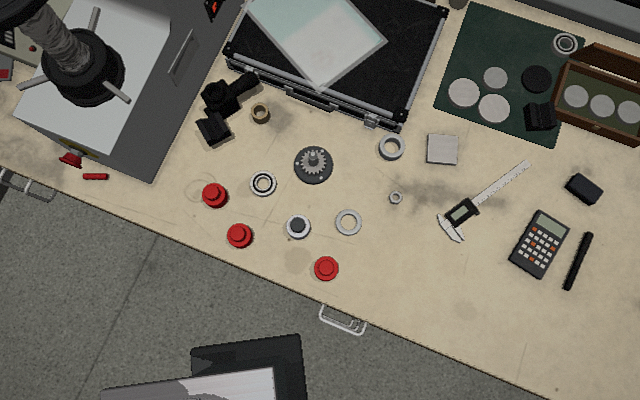

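Run:
```python
from h import *
p,d,c=load('t0');P=pts(d,c)
cv2.imwrite('pics/t0c.png',cv2.resize(p[90:290,190:450],None,fx=3,fy=3,interpolation=cv2.INTER_CUBIC))
for n,(u,v) in dict(thick=(391,147),thin=(349,222),bear=(263,183),cap=(298,226),arb=(313,163),r1=(214,195),r2=(239,235),r3=(326,268)).items():
    w=P[v-22:v+23,u-22:u+23].reshape(-1,3);w=w[d[v-22:v+23,u-22:u+23].ravel()>0]
    m=w[:,2]>.006
    print(n,w[m].min(0).round(4),w[m].max(0).round(4),np.percentile(w[m][:,2],[10,30,50,70,90]).round(4), P[v,u].round(3), 'bench',np.percentile(w[:,2],5).round(4))
```

```text
thick [ 0.5117 -0.4728  0.0061] [ 0.5894 -0.4048  0.0453] [0.0099 0.019  0.0248 0.0265 0.0284] [ 0.542 -0.445 -0.001] bench -0.0019
thin [ 0.3724 -0.3614  0.006 ] [ 0.4234 -0.3107  0.0162] [0.0097 0.0112 0.0123 0.0131 0.0143] [ 0.399 -0.338 -0.003] bench -0.0021
bear [ 0.4705 -0.2036  0.006 ] [ 0.5223 -0.152   0.0197] [0.0115 0.0134 0.0146 0.0158 0.0171] [ 0.5   -0.177  0.   ] bench -0.002
cap [ 0.3648 -0.2741  0.006 ] [ 0.4215 -0.1915  0.0561] [0.0311 0.0342 0.036  0.0506 0.0535] [ 0.394 -0.238  0.055] bench -0.0017
arb [ 0.4832 -0.3272  0.0064] [ 0.5624 -0.2425  0.0804] [0.0105 0.0123 0.0143 0.0275 0.0318] [ 0.514 -0.281  0.046] bench -0.0014
r1 [ 0.4588 -0.1058  0.0062] [ 0.503  -0.0609  0.0565] [0.0232 0.0339 0.0357 0.05   0.0534] [ 0.473 -0.088  0.054] bench -0.0019
r2 [ 0.3735 -0.1471  0.0061] [ 0.4186 -0.1021  0.0572] [0.0283 0.0338 0.0354 0.0509 0.0533] [ 0.392 -0.128  0.053] bench -0.0019
r3 [ 0.2902 -0.3029  0.0067] [ 0.3517 -0.2576  0.0561] [0.0327 0.0342 0.036  0.0508 0.0532] [ 0.311 -0.28   0.054] bench -0.0017
```

View pics/t0c.png

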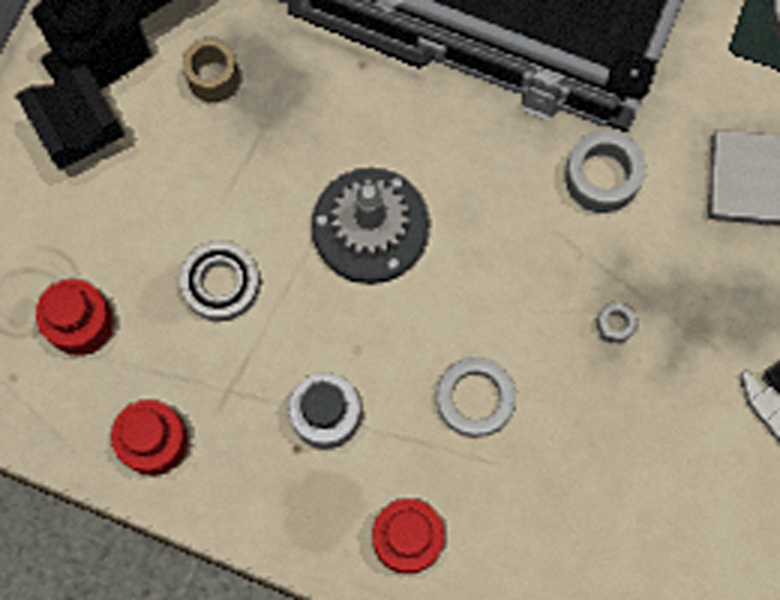

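```bash
cat > m.py <<'E'
from h import *
from scipy.optimize import least_squares
def fit(w,r):
    # robust centre: centroid of min enclosing-ish: LSQ on hull edge points
    h=cv2.convexHull((w[:,:2]*1000).astype(np.float32)).reshape(-1,2)/1000
    s=least_squares(lambda q:np.hypot(*(h-q[:2]).T)-q[2],[*w[:,:2].mean(0),r],loss='soft_l1',f_scale=.001).x
    return s.round(4),w[:,:2].mean(0).round(4),len(w)
def look(tag,objs):
    p,d,c=load(tag);P=pts(d,c).reshape(-1,3)
    for n,x,y,a,lo,hi,r in objs:
        m=(np.hypot(P[:,0]-x,P[:,1]-y)<a)&(P[:,2]>lo)&(P[:,2]<hi)
        print(tag,n,*fit(P[m],r),P[m][:,2].mean().round(4))
O=[('thick',.545,-.438,.038,.02,.033,.026),('gear',.523,-.285,.035,.022,.034,.026),('foot',.523,-.285,.05,.006,.017,.04),('post',.523,-.285,.02,.045,.066,.009),
('skirt',.393,-.235,.035,.027,.041,.023),('knob',.393,-.235,.03,.047,.06,.014),('thin',.398,-.337,.035,.006,.02,.026)]
E
python3 - <<'E'
from m import *
look('t0',O);look('s0',O)
s=read_state();M=R.from_rotvec(s['tcp_rot']).as_matrix();print(M.round(3))
p,d,c=load('t0');P=pts(d,c)
for u,v in [(345,115),(372,122),(400,128),(385,100),(430,135),(428,163),(456,163),(395,198),(315,185)]: print(u,v,P[v,u].round(3))
w=R.from_rotvec
E
```

```text
t0 thick [ 0.5485 -0.4425  0.0329] [ 0.5412 -0.4433] 378 0.026
t0 gear [ 0.523  -0.2825  0.0254] [ 0.5194 -0.282 ] 353 0.0282
t0 foot [ 0.5227 -0.2826  0.0395] [ 0.5182 -0.2817] 688 0.0122
t0 post [ 0.5226 -0.2821  0.0088] [ 0.5167 -0.282 ] 33 0.0565
t0 skirt [ 0.3988 -0.2374  0.0224] [ 0.3965 -0.2376] 265 0.0345
t0 knob [ 0.399  -0.2376  0.0139] [ 0.3984 -0.2376] 181 0.0523
t0 thin [ 0.3978 -0.3358  0.0253] [ 0.3975 -0.3357] 346 0.0121
s0 thick [ 0.5468 -0.4397  0.0333] [ 0.5446 -0.4434] 175 0.0244
s0 gear [ 0.5207 -0.2817  0.0251] [ 0.5162 -0.279 ] 170 0.0263
s0 foot [ 0.5191 -0.2814  0.0388] [ 0.5083 -0.2734] 277 0.0101
s0 post [ 0.5184 -0.2806  0.0079] [ 0.5157 -0.2789] 43 0.0553
s0 skirt [ 0.396  -0.2367  0.0221] [ 0.3898 -0.2311] 150 0.0326
s0 knob [ 0.3961 -0.2372  0.0133] [ 0.3957 -0.2371] 89 0.0501
s0 thin [ 0.3954 -0.3352  0.0256] [ 0.3948 -0.3345] 179 0.0098
[[-0.001  0.353  0.936]
 [-0.002  0.936 -0.353]
 [-1.    -0.002 -0.   ]]
345 115 [ 0.622 -0.361  0.004]
372 122 [ 0.587 -0.409  0.036]
400 128 [ 0.569 -0.463  0.031]
385 100 [ 0.614 -0.435  0.073]
430 135 [ 0.554 -0.526  0.01 ]
428 163 [ 0.498 -0.514 -0.   ]
456 163 [ 0.487 -0.566  0.014]
395 198 [ 0.435 -0.436 -0.   ]
315 185 [ 0.482 -0.28   0.001]
```

Run:
```python
from m import *
for t in('t0','s0'):look(t,[('thick',.541,-.443,.03,.02,.033,.026)])
for t in('t0','s0'):
    p,d,c=load(t);P=pts(d,c).reshape(-1,3);x0=np.array([.541,-.443])
    D=P[:,:2]-x0;r=np.hypot(*D.T);a=np.degrees(np.arctan2(D[:,1],D[:,0]))
    for k in range(-180,180,15):
        m=(a>=k)&(a<k+15)&(r>.032)&(r<.16)&(P[:,2]>.008)
        if m.sum()>2: 
            q=m&(P[:,2]>.055)
            print(t,k,r[m].min().round(3),P[m][r[m].argmin(),2].round(3),'high', (r[q].min().round(3),P[q][:,2].max().round(3)) if q.sum() else '')
```

```text
t0 thick [ 0.5376 -0.4426  0.0255] [ 0.537  -0.4424] 336 0.0259
s0 thick [ 0.5363 -0.4421  0.0252] [ 0.536 -0.442] 125 0.0238
t0 -180 0.098 0.012 high 
t0 -135 0.078 0.01 high 
t0 -120 0.074 0.011 high 
t0 -105 0.074 0.014 high 
t0 -90 0.077 0.011 high 
t0 -45 0.032 0.03 high (np.float64(0.033), np.float64(0.077))
t0 -30 0.032 0.01 high (np.float64(0.032), np.float64(0.078))
t0 -15 0.033 0.009 high (np.float64(0.033), np.float64(0.078))
t0 0 0.036 0.044 high (np.float64(0.038), np.float64(0.077))
t0 15 0.044 0.049 high (np.float64(0.046), np.float64(0.078))
t0 30 0.048 0.031 high (np.float64(0.052), np.float64(0.078))
t0 45 0.121 0.054 high (np.float64(0.125), np.float64(0.075))
t0 75 0.126 0.011 high 
t0 90 0.123 0.013 high (np.float64(0.153), np.float64(0.08))
t0 105 0.13 0.008 high 
t0 135 0.153 0.011 high 
t0 165 0.094 0.008 high 
s0 -180 0.032 0.01 high 
s0 -135 0.079 0.009 high 
s0 -120 0.076 0.01 high 
s0 -105 0.075 0.01 high 
s0 -90 0.079 0.008 high 
s0 -75 0.159 0.008 high 
s0 -45 0.032 0.029 high (np.float64(0.032), np.float64(0.073))
s0 -30 0.032 0.038 high (np.float64(0.033), np.float64(0.076))
s0 -15 0.032 0.067 high (np.float64(0.032), np.float64(0.074))
s0 0 0.034 0.045 high (np.float64(0.035), np.float64(0.073))
s0 15 0.04 0.013 high (np.float64(0.042), np.float64(0.074))
s0 30 0.046 0.022 high (np.float64(0.05), np.float64(0.075))
s0 45 0.059 0.01 high (np.float64(0.104), np.float64(0.073))
s0 90 0.126 0.011 high (np.float64(0.156), np.float64(0.077))
s0 105 0.134 0.01 high 
s0 135 0.155 0.009 high 
s0 165 0.033 0.027 high
```

Run:
```python
from h import *
W=[]
for t in('t0','s0'):
    p,d,c=load(t);P=pts(d,c).reshape(-1,3);W.append(P[(d.ravel()>0)])
W=np.vstack(W)
xs=np.arange(-.1,.95,.05);ys=np.arange(.9,-.75,-.075)
print('      ',*[f'{x:5.2f}' for x in xs])
for y in ys:
    r=[]
    for x in xs:
        m=(abs(W[:,0]-x)<.025)&(abs(W[:,1]-y)<.0375)
        r.append(f'{W[m][:,2].max()*100:5.0f}' if m.sum()>3 else '    .')
    print(f'{y:6.3f}',*r)
from workcell import *
print(get_calibration('wrist'))
```

```text
-0.10 -0.05  0.00  0.05  0.10  0.15  0.20  0.25  0.30  0.35  0.40  0.45  0.50  0.55  0.60  0.65  0.70  0.75  0.80  0.85  0.90
 0.900     .     .     .     .     .     .     .     .     .     .     .     .     .     .     .   -78   -78   -78     .     .     .
 0.825     .     .     .     .   -77   -77   -77   -77   -77   -77   -77   -77   -77   -77   -77   -77   -77   -77   -72   -70     .
 0.750     .     .     .   -77   -77   -77   -77   -77   -77   -77   -77   -77   -77   -77   -77   -77   -77   -77   -65   -63     .
 0.675     .     .     .   -77   -77   -77   -77   -77   -77   -77   -77   -77   -77   -77   -77   -77   -77   -77   -54     .     .
 0.600     .     .     .   -77   -77   -77   -77   -77   -77   -77   -77   -77   -77   -77   -76   -77   -77   -33     .     .     .
 0.525     .     .     .   -77   -77   -77   -77   -77   -77   -77   -77   -77   -77   -77   -77   -77   -18   -32     .     .     .
 0.450     .     .     .   -78   -77   -77   -77   -77   -77   -77   -77   -77   -77   -77   -77    -3   -14     .     .     .     .
 0.375     .     .     .   -78   -77   -77 
[... 1524 characters left out ...]
   8     8     8     8     7
-0.525   -77   -77   -77   -77     1     1     1     1     1     2     2     1     2     2     8     8     8     8     8     7     .
-0.600   -77   -77   -77     1     1     1     1     1     2     2     2     1     2     2     2     2     1     8     8    11     4
-0.675   -77   -77     0     1     1     1     1     2     2     2     1     1     1     4     2     2     2     1     1    13     4
{'K': array([[341.18454033,   0.        , 316.4782276 ],
       [  0.        , 341.18454033, 199.83671526],
       [  0.        ,   0.        ,   1.        ]]), 'eye': array([0.16671343, 0.65784252, 0.37359924]), 'orientation': array([2.37057152, 1.64144628, 0.24447656])}
```

```bash
python3 -m creep '[[0,[-11,-31,0],0],[0,[-11,-31,0],0],[0,[-11,-31,0],0],[0,[-11,-31,0],0],[0,[-11,-31,0],0],[0,[-11,-31,0],0],[0,[-11,-31,0],0],[0,[-11,-31,0],0]]' 40
```

```text
time: 0.77
tool_pos: [0.1495, 0.3816, 0.2305]
tcp_rot: [0.282, 1.552, -0.284]
wrist_force: [0.4, -0.1, 0.6]
width: 1.004
```

```bash
python3 -m creep '[[0,[31,-19,0],0],[0,[31,-19,0],0],[0,[31,-19,0],0],[0,[31,-20,0],0],[0,[23,-30,0],0],[0,[23,-30,0],0],[0,[23,-30,0],0],[0,[23,-30,0],0]]'
python3 -m creep '[[0,[11,-36,0],0],[0,[11,-36,0],0],[0,[11,-36,0],0],[0,[10,-36,0],0],[0,[-3,-36,0],0],[0,[-3,-36,0],0],[0,[-3,-36,0],0],[0,[-3,-36,0],0]]'
```

```text
time: 1.43
tool_pos: [0.3668, 0.1848, 0.231]
tcp_rot: [0.283, 1.552, -0.283]
wrist_force: [-0.5, 1.5, 0.8]
width: 1.002
time: 2.1
tool_pos: [0.3965, -0.1031, 0.231]
tcp_rot: [0.283, 1.552, -0.283]
wrist_force: [0.5, 0.3, -0.9]
width: 1.0
```

```bash
python3 -m creep '[[0,[12,-36,0],0],[0,[15,-38,0],0],[0,[15,-38,0],0],[0,[15,-38,0],0],[0,[15,-38,0],0],[0,[15,-38,0],0],[0,[15,-38,0],0],[0,[15,-38,0],0]]'
python3 -m creep '[[0,[12,-20,0],0],[0,[11,-17,0],0],[0,[0,0,-20],0],[0,[0,0,-20],0],[0,[0,0,-10],0],[0,[0,0,0],0],[0,[0,0,0],0],[0,[0,0,0],0]]'
python3 - <<'E'
from m import *
s=read_state();print(s['tool_pos'],s['q'].round(2))
grab('wrist','w1')
look('w1',[('thick',.5365,-.4425,.031,.018,.034,.026)])
E
```

```text
time: 2.77
tool_pos: [0.5143, -0.4052, 0.2304]
tcp_rot: [0.284, 1.553, -0.283]
wrist_force: [-0.1, -0.5, 1.1]
width: 1.005
time: 3.43
tool_pos: [0.5377, -0.4406, 0.1823]
tcp_rot: [0.282, 1.551, -0.283]
wrist_force: [0.2, 0.1, 0.4]
width: 1.002
[ 0.53768168 -0.44055229  0.18233195] [-0.72  0.33  1.61 -0.    1.2  -1.93]
w1 thick [ 0.5362 -0.4437  0.0256] [ 0.5354 -0.4433] 1649 0.0262
```

View pics/w1.png

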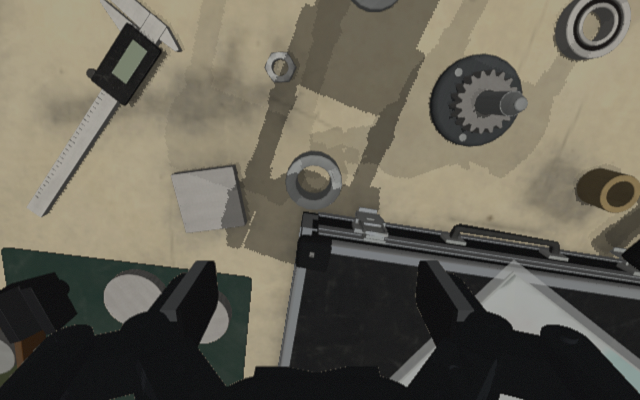

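```bash
python3 -m creep '[[0,[-2,-2.5,-20],0],[0,[0,0,-30],0],[0,[0,0,-30],0],[0,[0,0,-30],0],[0,[0,0,-25],0],[0,[0,0,-15],0],[0,[0,0,0],0],[0,[0,0,0],0]]'
python3 -m creep '[[0,[0,0,-10],0],[0,[0,0,-6],0],[0,[0,0,-3],0],[0,[0,0,-3],0],[0,[0,0,0],0],[0,[0,0,0],0],[0,[0,0,0],0],[0,[0,0,0],0]]'
python3 - <<'E'
from m import *
grab('top','t1')
p,_,_=load('t1');cv2.imwrite('pics/t1c.png',cv2.resize(p[70:230,260:480],None,fx=3,fy=3))
E
```

```text
time: 4.15
tool_pos: [0.5355, -0.443, 0.0317]
tcp_rot: [0.283, 1.552, -0.283]
wrist_force: [-0.6, -0.6, 0.4]
width: 0.999
time: 4.82
tool_pos: [0.5355, -0.4432, 0.0097]
tcp_rot: [0.283, 1.552, -0.283]
wrist_force: [0.2, -0.8, -0.6]
width: 1.002
```

View pics/t1c.png

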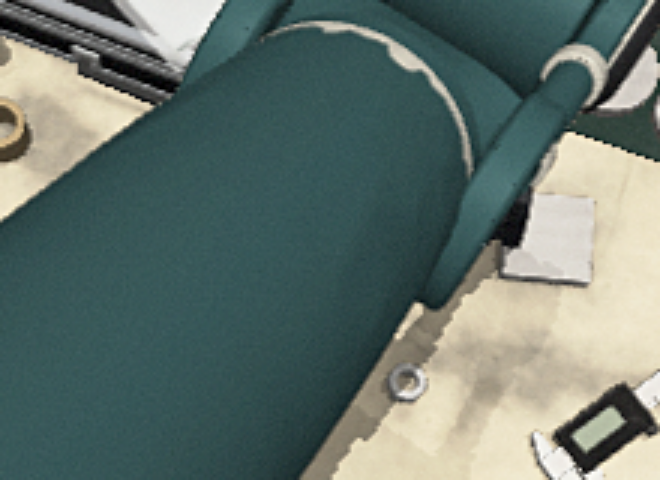

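```bash
python3 -m creep '[[255,[0,0,0],0],[255,[0,0,0],0],[255,[0,0,0],0],[255,[0,0,0],0],[255,[0,0,0],0],[255,[0,0,0],0],[255,[0,0,0],0],[255,[0,0,0],0]]' 50
python3 -m creep '[[255,[0,0,0],0],[255,[0,0,0],0],[255,[0,0,0],0],[255,[0,0,10],0],[255,[0,0,20],0],[255,[0,0,30],0],[255,[0,0,10],0],[255,[0,0,0],0]]' 50
python3 - <<'E'
from m import *
grab('wrist','w2')
E
```

```text
time: 5.53
tool_pos: [0.5357, -0.4433, 0.01]
tcp_rot: [0.283, 1.551, -0.284]
wrist_force: [0.7, 0.8, 5.4]
width: 0.588
time: 6.2
tool_pos: [0.5374, -0.4449, 0.0833]
tcp_rot: [0.28, 1.546, -0.286]
wrist_force: [1.6, 0.0, -0.9]
width: 0.589
```

View pics/w2.png

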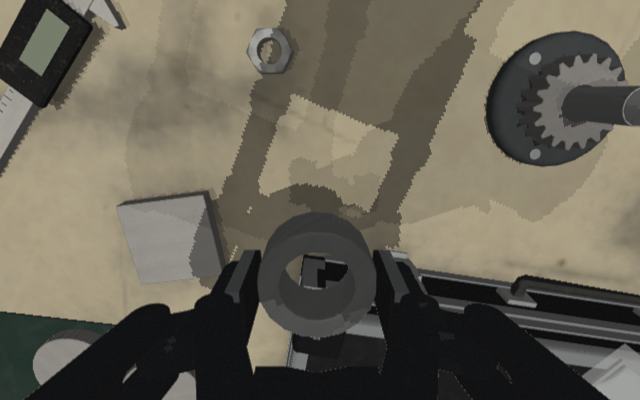

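```bash
cat > ring.py <<'E'
from m import *
def ring(tag,zr=None,cen=None,rad=.03):
    p,d,c=load(tag);P=pts(d,c)[d>0]
    m=(np.hypot(P[:,0]-cen[0],P[:,1]-cen[1])<rad)&(P[:,2]>zr[0])&(P[:,2]<zr[1])
    Q=P[m]
    for _ in range(5):
        A=np.c_[Q[:,:2]-np.array(cen),np.ones(len(Q))];k=np.linalg.lstsq(A,Q[:,2],rcond=None)[0]
        r=A@k-Q[:,2];Q=Q[abs(r)<max(.0015,2*r.std()*.8)]
    print('plane slopes',k.round(4),len(Q),'fit',*fit(Q,.026))
E
python3 - <<'E'
from ring import *
s=read_state();print(s['tool_pos'],s['wrist_force'])
ring('w2',(.085,.108),s['tool_pos'][:2],.032)
E
```

```text
[ 0.53631369 -0.44386867  0.08098622] [-0.06157812  0.13273972 -2.25420408]
plane slopes [ 0.0056 -0.0066  0.0998] 6300 fit [ 0.5383 -0.4454  0.0261] [ 0.5368 -0.445 ] 6300
```

```bash
python3 -m creep '[[255,[0,0,25],0],[255,[0,0,25],0],[255,[-3,25,5],0],[255,[-3,30,0],0],[255,[-3,30,0],0],[255,[-2,20,0],0],[255,[-1,10,0],0],[255,[0,0,0],0]]'
python3 -m creep '[[255,[0,0,0],0],[255,[0,0,0],0],[255,[0,0,0],0],[255,[0,0,0],0],[255,[0,0,0],0],[255,[0,0,0],0],[255,[0,0,0],0],[255,[0,0,0],0]]'
python3 - <<'E'
from ring import *
s=read_state();print(s['tool_pos'],s['wrist_force'])
grab('wrist','w3')
ring('w3',(.13,.165),s['tool_pos'][:2],.032)
look('w3',[('foot',.5205,-.282,.045,.004,.018,.04),('gear',.5205,-.282,.03,.02,.034,.026),('post',.5205,-.282,.02,.04,.09,.009)])
E
```

```text
time: 6.92
tool_pos: [0.5219, -0.3252, 0.1321]
tcp_rot: [0.283, 1.556, -0.28]
wrist_force: [0.3, -0.6, -1.7]
width: 0.591
time: 7.58
tool_pos: [0.5233, -0.3282, 0.1343]
tcp_rot: [0.283, 1.552, -0.283]
wrist_force: [-0.4, -0.7, -1.3]
width: 0.59
[ 0.52325635 -0.32816081  0.13427976] [-0.36088071 -0.68520569 -1.28899084]
plane slopes [ 0.0012 -0.0033  0.1508] 6339 fit [ 0.5243 -0.3289  0.0261] [ 0.5228 -0.3283] 6339
w3 foot [ 0.5219 -0.283   0.0395] [ 0.5156 -0.2835] 4237 0.0125
w3 gear [ 0.522  -0.283   0.0258] [ 0.5173 -0.2838] 2368 0.0283
w3 post [ 0.522  -0.2829  0.009 ] [ 0.5183 -0.2839] 859 0.0677
```

View pics/w3.png

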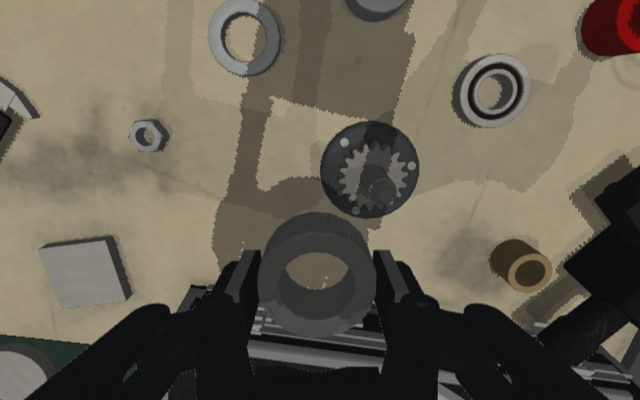

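```bash
python3 -m creep '[[255,[-1,16,0],0],[255,[-1,20,0],0],[255,[0,10,0],0],[255,[0,0,0],0],[255,[0,0,0],0],[255,[0,0,0],0],[255,[0,0,0],0],[255,[0,0,-10],0]]'
python3 - <<'E'
from ring import *
s=read_state();print(s['tool_pos'],s['wrist_force'])
grab('wrist','w4')
ring('w4',(.12,.165),s['tool_pos'][:2],.032)
look('w4',[('foot',.5205,-.282,.045,.004,.018,.04),('post',.5205,-.282,.02,.04,.09,.009)])
E
```

```text
time: 8.3
tool_pos: [0.5231, -0.2836, 0.1264]
tcp_rot: [0.282, 1.548, -0.285]
wrist_force: [1.3, -1.0, -1.6]
width: 0.584
[ 0.5230649  -0.28361489  0.12641519] [ 1.2985232  -0.95017835 -1.59238438]
plane slopes [ 0.0057 -0.0047  0.1429] 6340 fit [ 0.5242 -0.2843  0.0262] [ 0.5225 -0.2837] 6340
w4 foot [ 0.5218 -0.2828  0.0395] [ 0.5087 -0.2777] 3539 0.0125
w4 post [ 0.5219 -0.2828  0.0089] [ 0.5156 -0.2803] 422 0.0583
```

View pics/w4.png

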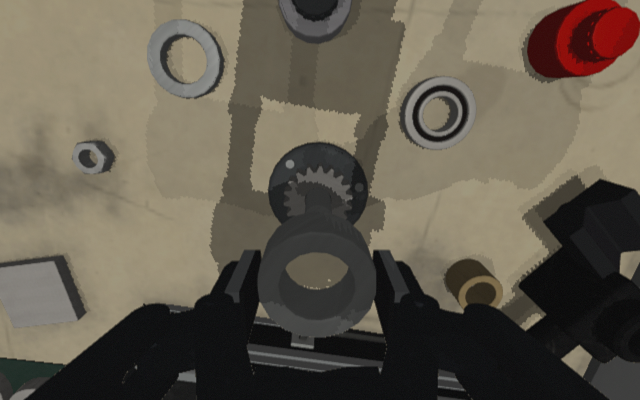

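```bash
python3 -m creep '[[255,[-1.5,1,-5],0],[255,[0,0,-12],0],[255,[0,0,-15],0],[255,[0,0,-18],0],[255,[0,0,-15],0],[255,[0,0,-8],0],[255,[0,0,-4],0],[255,[0,0,0],0]]'
python3 - <<'E'
from ring import *
s=read_state();print(s['tool_pos'],s['wrist_force'])
grab('wrist','w5')
ring('w5',(.05,.075),s['tool_pos'][:2],.032)
look('w5',[('post',.5215,-.283,.014,.07,.09,.009)])
E
```

```text
time: 9.02
tool_pos: [0.5188, -0.2805, 0.0456]
tcp_rot: [0.284, 1.555, -0.283]
wrist_force: [0.2, 0.5, -1.7]
width: 0.584
[ 0.51877005 -0.28046404  0.04563116] [ 0.22497896  0.46721168 -1.73220327]
plane slopes [-0.0009 -0.001   0.0623] 6256 fit [ 0.5199 -0.2813  0.0262] [ 0.5178 -0.2804] 6256
w5 post [ 0.5208 -0.282   0.007 ] [ 0.5197 -0.2818] 1121 0.0756
```

View pics/w5.png

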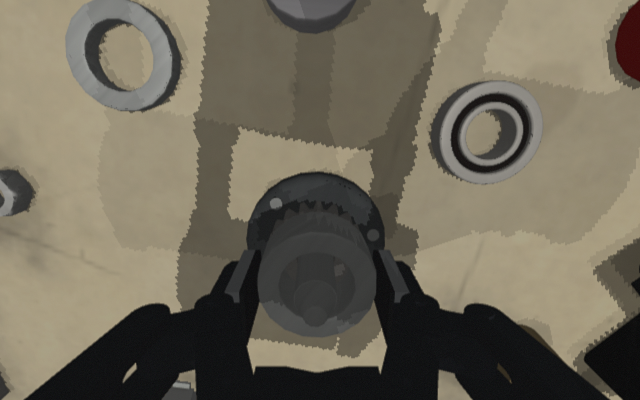

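```bash
python3 -m creep '[[255,[1,-1,-2],0],[255,[0,0,-2],0],[255,[0,0,-1.5],0],[255,[0,0,-1],0],[255,[0,0,-1],0],[255,[0,0,0],0],[255,[0,0,0],0],[255,[0,0,0],0]]'
```

```text
time: 9.73
tool_pos: [0.5208, -0.282, 0.0399]
tcp_rot: [0.283, 1.552, -0.283]
wrist_force: [-0.1, -0.5, -1.9]
width: 0.586
```

```bash
python3 -m creep '[[255,[0,0,-0.7],0],[255,[0,0,-0.7],0],[255,[0,0,-0.7],0],[255,[0,0,-0.7],0],[255,[0,0,0],0],[255,[0,0,0],0],[255,[0,0,0],0],[255,[0,0,0],0]]'
```

```text
time: 10.4
tool_pos: [0.5209, -0.282, 0.038]
tcp_rot: [0.283, 1.552, -0.283]
wrist_force: [-2.3, 0.7, 5.3]
width: 0.583
```

```bash
python3 -m creep '[[100,[0,0,0],0],[60,[0,0,0],0],[0,[0,0,0],0],[0,[0,0,0],0],[0,[0,0,0],0],[0,[0,0,0],0],[0,[0,0,0],0],[0,[0,0,0],0]]'
python3 -m creep '[[0,[0,0,10],0],[0,[0,0,25],0],[0,[0,0,35],0],[0,[0,0,35],0],[0,[0,0,20],0],[0,[-15,5,0],0],[0,[-30,10,0],0],[0,[-30,10,0],0]]'
python3 - <<'E'
from ring import *
s=read_state();print(s['tool_pos'],s['wrist_force'])
grab('wrist','w6')
ring('w6',(.042,.062),(.521,-.282),.032)
look('w6',[('post',.5215,-.283,.014,.07,.09,.009),('knob',.3965,-.237,.03,.045,.06,.014),('skirt',.3965,-.237,.035,.027,.041,.023)])
E
```

```text
time: 11.07
tool_pos: [0.5208, -0.2819, 0.0369]
tcp_rot: [0.283, 1.552, -0.283]
wrist_force: [-0.5, -0.6, 0.7]
width: 1.003
time: 11.73
tool_pos: [0.4462, -0.2573, 0.1638]
tcp_rot: [0.282, 1.55, -0.283]
wrist_force: [-0.7, -0.1, -0.7]
width: 1.0
[ 0.44616425 -0.25726905  0.16378729] [-0.66638628 -0.08396173 -0.70092005]
plane slopes [ 0.0023 -0.0031  0.0546] 1492 fit [ 0.5219 -0.283   0.0256] [ 0.5202 -0.2822] 1492
w6 post [ 0.521  -0.2826  0.0071] [ 0.5196 -0.2819] 280 0.0754
w6 knob [ 0.3979 -0.2379  0.0143] [ 0.3975 -0.2378] 1159 0.0525
w6 skirt [ 0.3979 -0.238   0.0226] [ 0.3961 -0.2374] 1493 0.0348
```

View pics/w6.png

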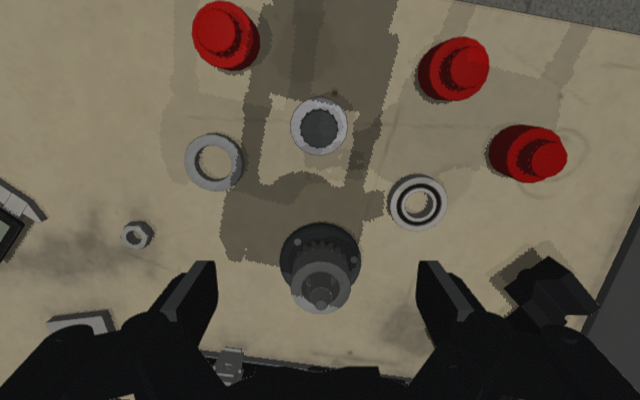

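```bash
python3 -m creep '[[0,[-20,8,0],0],[0,[-20,8,-5],0],[0,[-8,3,-20],0],[0,[0,0,-20],0],[0,[0,0,-20],0],[0,[0,0,-15],0],[0,[0,0,-5],0],[0,[0,0,0],0]]'
python3 - <<'E'
from ring import *
s=read_state();print(s['tool_pos'],s['wrist_force'])
grab('wrist','w7')
look('w7',[('knob',.3965,-.237,.03,.045,.06,.014),('skirt',.3965,-.237,.035,.027,.041,.023)])
E
```

```text
time: 12.45
tool_pos: [0.3968, -0.2373, 0.076]
tcp_rot: [0.284, 1.555, -0.282]
wrist_force: [-0.3, -0.4, -0.2]
width: 0.998
[ 0.39681126 -0.23730323  0.07603029] [-0.3316071  -0.39774841 -0.21836069]
w7 knob [ 0.3976 -0.2378  0.0144] [ 0.3963 -0.2372] 2119 0.0522
w7 skirt [ 0.3978 -0.2377  0.0227] [ 0.39   -0.2349] 2312 0.0345
```

View pics/w7.png

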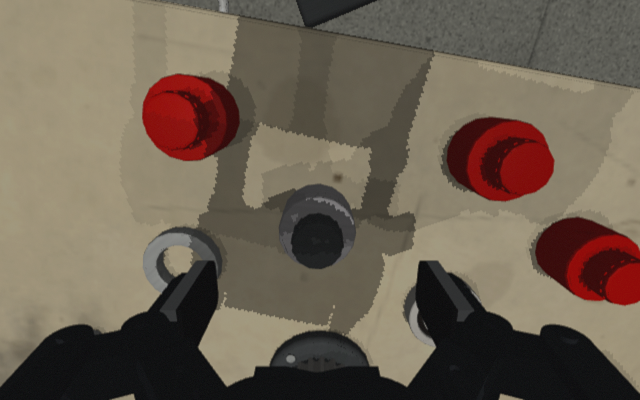

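```bash
python3 -m creep '[[0,[0,0,-15],0],[0,[0,0,-20],0],[0,[0,0,-18],0],[0,[0,0,-10],0],[0,[0,0,-4],0],[0,[0,0,-2],0],[0,[0,0,0],0],[255,[0,0,0],0]]'
python3 -m creep '[[255,[0,0,0],0],[255,[0,0,0],0],[255,[0,0,0],0],[255,[0,0,0],0],[255,[0,0,0],0],[255,[0,0,0],0],[255,[0,0,0],0],[255,[0,0,0],0]]' 50
```

```text
time: 13.17
tool_pos: [0.3987, -0.2386, 0.009]
tcp_rot: [0.282, 1.551, -0.284]
wrist_force: [-0.3, 0.5, -0.1]
width: 0.881
time: 13.83
tool_pos: [0.3984, -0.2384, 0.0091]
tcp_rot: [0.283, 1.551, -0.283]
wrist_force: [-0.7, 1.0, 6.2]
width: 0.515
```

```bash
python3 -m creep '[[255,[0,0,10],0],[255,[0,0,25],0],[255,[0,0,30],0],[255,[0,0,30],0],[255,[0,0,20],0],[255,[0,0,10],0],[255,[0,0,0],0],[255,[0,0,0],0]]'
python3 -m creep '[[255,[15,-5,0],0],[255,[25,-9,0],0],[255,[25,-9,0],0],[255,[20,-8,0],0],[255,[10,-4,0],0],[255,[0,0,0],0],[255,[0,0,0],0],[255,[0,0,0],0]]'
python3 - <<'E'
from ring import *
s=read_state();print(s['tool_pos'],s['wrist_force'])
grab('wrist','w8');grab('top','t8')
ring('w8',(.16,.19),s['tool_pos'][:2],.02)
look('w8',[('knob',*s['tool_pos'][:2],.03,.16,.19,.014),('post',.5215,-.283,.014,.07,.09,.009)])
E
```

```text
time: 14.5
tool_pos: [0.3977, -0.2379, 0.133]
tcp_rot: [0.283, 1.552, -0.283]
wrist_force: [0.4, 0.5, -0.9]
width: 0.516
time: 15.17
tool_pos: [0.4909, -0.272, 0.1315]
tcp_rot: [0.284, 1.556, -0.282]
wrist_force: [-0.4, 0.5, -1.5]
width: 0.516
[ 0.49093029 -0.27199652  0.131459  ] [-0.41442407  0.45341867 -1.45307489]
plane slopes [ 0.0113 -0.0023  0.1749] 4040 fit [ 0.4903 -0.272   0.0137] [ 0.4897 -0.2719] 4040
w8 knob [ 0.4849 -0.2698  0.0277] [ 0.4862 -0.2703] 8502 0.1731Traceback (most recent call last):
  File "<stdin>", line 5, in <module>
  File "m.py", line 12, in look
    print(tag,n,*fit(P[m],r),P[m][:,2].mean().round(4))
                 ~~~^^^^^^^^
  File "m.py", line 5, in fit
    h=cv2.convexHull((w[:,:2]*1000).astype(np.float32)).reshape(-1,2)/1000
      ^^^^^^^^^^^^^^^^^^^^^^^^^^^^^^^^^^^^^^^^^^^^^^^^^^^^^^^^^
AttributeError: 'NoneType' object has no attribute 'reshape'
```

View pics/w8.png

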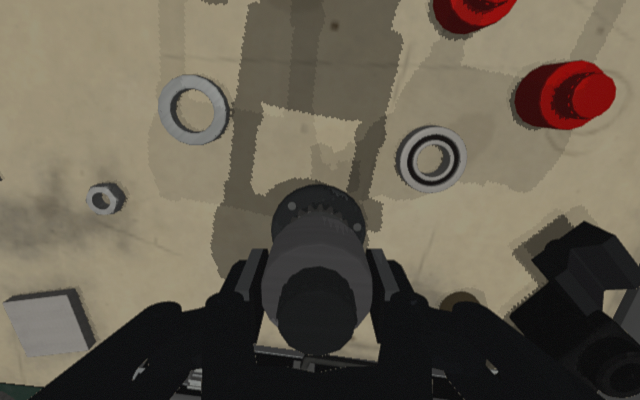

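```bash
python3 -m creep '[[255,[12,-4,0],0],[255,[13,-4,0],0],[255,[5,-2,0],0],[255,[0,0,0],0],[255,[0,0,0],0],[255,[0,0,0],0],[255,[0,0,0],0],[255,[0,0,0],0]]'
python3 - <<'E'
from ring import *
s=read_state();print(s['tool_pos'],s['wrist_force'])
grab('top','t9')
p,d,c=load('t9');cv2.imwrite('pics/t9c.png',cv2.resize(p[70:270,180:450],None,fx=2.8,fy=2.8))
E
```

```text
time: 15.93
tool_pos: [0.5222, -0.2827, 0.1329]
tcp_rot: [0.283, 1.553, -0.283]
wrist_force: [0.9, -0.0, -0.9]
width: 0.52
[ 0.52218406 -0.28274618  0.13291213] [ 0.93442613 -0.04693594 -0.93431984]
```

View pics/t9c.png

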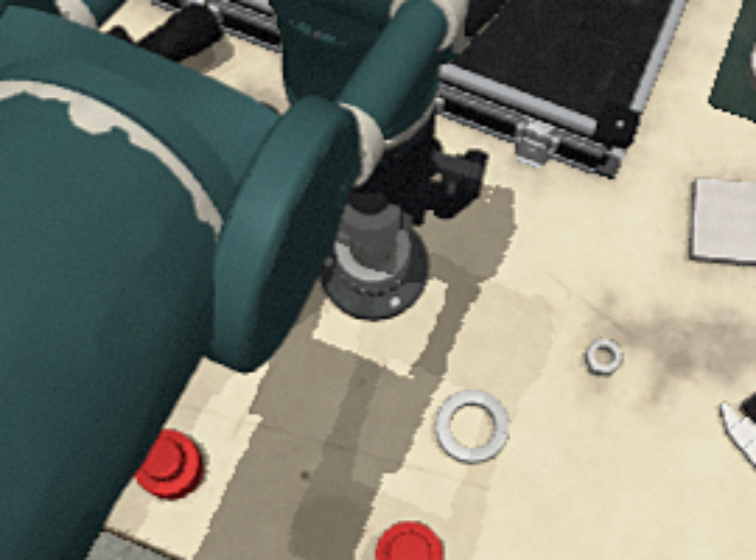

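The crop shows the cap held at about (372,225), above the arbor and collar at (375,265). The thin collar at (472,425) is undisturbed. I'll lower the cap to about 7 mm above the collar.

```bash
python3 -m creep '[[255,[-1,0.5,-5],0],[255,[0,0,-12],0],[255,[0,0,-14],0],[255,[0,0,-14],0],[255,[0,0,-10],0],[255,[0,0,-5],0],[255,[0,0,-2],0],[255,[0,0,0],0]]'
python3 -m creep '[[255,[0,0,-2],0],[255,[0,0,-1.5],0],[255,[0,0,-1],0],[255,[0,0,0],0],[255,[0,0,0],0],[255,[0,0,0],0],[255,[0,0,0],0],[255,[0,0,0],0]]'
```

```text
time: 16.65
tool_pos: [0.5214, -0.2822, 0.0702]
tcp_rot: [0.284, 1.553, -0.283]
wrist_force: [-0.4, 0.4, -0.8]
width: 0.513
time: 17.32
tool_pos: [0.5219, -0.2825, 0.0666]
tcp_rot: [0.283, 1.552, -0.283]
wrist_force: [0.2, -0.6, -1.1]
width: 0.511
```

```bash
python3 -m creep '[[255,[0,0,-1],0],[255,[0,0,-0.7],0],[255,[0,0,-0.7],0],[255,[0,0,-0.6],0],[255,[0,0,0],0],[255,[0,0,0],0],[255,[0,0,0],0],[255,[0,0,0],0]]'
```

```text
time: 17.98
tool_pos: [0.5218, -0.2824, 0.0635]
tcp_rot: [0.283, 1.552, -0.283]
wrist_force: [0.3, 0.6, -1.4]
width: 0.511
```

```bash
python3 -m creep '[[255,[0,0,-0.5],0],[255,[0,0,-0.5],0],[255,[0,0,0],0],[255,[0,0,0],0],[255,[0,0,0],0],[255,[0,0,0],0],[255,[0,0,0],0],[255,[0,0,0],0]]'
```

```text
time: 18.65
tool_pos: [0.522, -0.2826, 0.0632]
tcp_rot: [0.283, 1.552, -0.283]
wrist_force: [-2.2, 1.2, 4.4]
width: 0.516
```

Contact. I'll release, rise and look.

```bash
python3 -m creep '[[100,[0,0,0],0],[60,[0,0,0],0],[0,[0,0,0],0],[0,[0,0,0],0],[0,[0,0,0],0],[0,[0,0,0],0],[0,[0,0,0],0],[0,[0,0,0],0]]'
python3 -m creep '[[0,[0,0,10],0],[0,[0,0,25],0],[0,[0,0,35],0],[0,[0,0,35],0],[0,[-5,2,20],0],[0,[-25,10,0],0],[0,[-30,10,0],0],[0,[-30,10,0],0]]'
python3 -m creep '[[0,[-30,-30,0],0],[0,[-20,-36,0],0],[0,[-20,-36,0],0],[0,[-20,-36,0],0],[0,[0,-36,0],0],[0,[0,-36,0],0],[0,[0,0,0],0],[0,[0,0,0],0]]'
python3 - <<'E'
from ring import *
s=read_state();print(s['tool_pos'],s['wrist_force'])
for n,t in(('top','t10'),('scene','s10')):
    grab(n,t)
    look(t,[('knob',.5215,-.282,.025,.095,.12,.014),('skirt',.5215,-.282,.03,.082,.096,.023),('thin',.397,-.336,.035,.006,.02,.026)])
    ring(t,(.09,.115),(.5215,-.282),.02)
a=load('t10')[0][90:290,190:450];b=load('s10')[0][140:280,200:400]
cv2.imwrite('pics/x10.png',np.vstack([cv2.resize(a,(520,400-100)),cv2.resize(b,(520,300))]))
E
```

```text
time: 19.32
tool_pos: [0.5218, -0.2824, 0.0624]
tcp_rot: [0.283, 1.552, -0.283]
wrist_force: [0.8, 0.3, -1.2]
width: 1.004
time: 19.98
tool_pos: [0.4316, -0.2504, 0.1891]
tcp_rot: [0.282, 1.55, -0.283]
wrist_force: [0.2, -0.6, -0.3]
width: 1.0
time: 20.65
tool_pos: [0.3419, -0.4616, 0.188]
tcp_rot: [0.285, 1.552, -0.285]
wrist_force: [0.1, -0.4, 0.2]
width: 1.001
[ 0.34189894 -0.46164955  0.18799474] [ 0.09847661 -0.41942578  0.23698316]
t10 knob [ 0.5222 -0.2817  0.0142] [ 0.5208 -0.2819] 198 0.1056
t10 skirt [ 0.522  -0.2822  0.0225] [ 0.5172 -0.2818] 271 0.0884
t10 thin [ 0.3983 -0.3357  0.025 ] [ 0.4086 -0.3281] 170 0.012
plane slopes [0.0245 0.0084 0.1065] 126 fit [ 0.5218 -0.2817  0.013 ] [ 0.5218 -0.2819] 126
s10 knob [ 0.5191 -0.2815  0.0138] [ 0.5176 -0.2802] 96 0.1024
s10 skirt [ 0.5197 -0.2811  0.0221] [ 0.513  -0.2759] 128 0.0871
s10 thin [ 0.3957 -0.3361  0.026 ] [ 0.3948 -0.3346] 177 0.0097
plane slopes [ 0.0554 -0.0046  0.1035] 57 fit [ 0.5194 -0.2817  0.0135] [ 0.52   -0.2817] 57
```

View pics/x10.png

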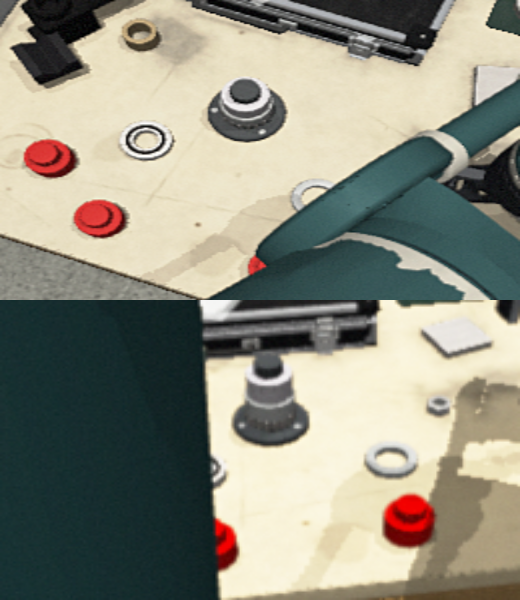

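```bash
python3 -c "
from workcell import *
print(finish_job())"
```

```text
the job is handed in; nothing more can be done
None
```

I slipped the thick collar over the post onto the gear, then put the clamp cap (the one with the dark knob) over the post onto the collar. I handed the job in at about 20.8 s, with the gripper open and clear of everything.

**Collar:** its top face measured 54.6 mm high, where 54 mm was expected. It was level, and centred on the post to within about 1 mm.

**Cap:** the top camera put the knob's top at about 106 mm, as expected, and the scene camera at 102–103 mm. That camera has read about 2 mm low throughout. The two cameras' plane fits to the knob's top gave slopes of about 0.02 and 0.06. These rest on few, noisy points, and the skirt looks flat on the collar in both pictures.

**Thin collar:** it measured in the same place before and after, to within about 1 mm.

**Forces:** every wrist force reading stayed below about 7 N. These were only taken at the end of each move.

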